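Check-weigh a medicine jar on the two-pan balance

TASK

Find the jar's weight on the two-pan balance: thread the 200 g ring weight, and the 100 g one as well if it is needed, over the post of the empty pan, then push the blue rider along its bar until the beam comes to rest level, and let go. Leave the jar on its pan, a weight that is not needed on the table and the other things where they are, and handle the balance gently: set weights down softly, never press hard on any part of it or run the rider hard against its stops, and push the rider lightly rather than gripping it.

Things in the scene. Friction and masses are not known exactly. Their poses are not given: they have to be found in the camera images.
- balance: fixed white two-pan balance. Origin: centre of its underside on the table; own +x away from the robot, +y to the jar's pan, -y to the weights' pan. Base 130 (x) x 340 (y) x 24 mm high. Its pivots are delicate: robot and weights must never press, strike or squeeze any part of it (pans, rider and beam too) with more than 20 N
- scale (a point): centre of the upright white scale plate (85 mm wide, 50 high, top 210 mm above the table) on the balance's far side; the red pointer in front of it stands on the green stripe when the beam is level
- beam (a joint): tilt of the beam in rad: 0 level, positive with the jar's side down, stops at +-0.12; starts at the jar's side stop. Damped, settles in about 1.5 s. Between the stops the tilt is in proportion to the surplus on one pan, 40 g giving 0.12 rad; a bigger one holds it at the stop. Read it only while nothing touches the balance
- rider (a joint): place of the blue rider along its bar in m: 0 at the pivot, grows towards the weights' side (balance's -y), stops at 0 and 0.100. It counts as 1.3 g on the weights' pan per mm (0 g at 0, 130 g at 0.100). It slides with about 1.5 to 2 N of friction and stays where it is left
- rider_fin (a point): centre of the rider's upright fin, 24 (x) x 12 (y, along the bar) x 40 mm high, on a block 26 x 24 x 24 riding on the bar. The bar (10 wide, 12 high, along the balance's y from -135 to +135 at its x = -100) is part of the beam; its top is 26 mm below this point, 91 mm above the table when level. Axes as the beam's. Push the fin from one side; the forces of two gripping fingers add up
- pan_seat (a point): centre of the upper face of the weights' pan, where its upright brass post stands (10 mm thick, 45 high, pointed top). The pans are 104 mm across, 150 mm either side of the pivot, 105 mm above the table when level, stay horizontal and rise or sink up to 18 mm with the beam; they yield under a light load
- jar_seat (a point): centre of the upper face of the jar's pan
- jar_center (a point): centre (half height) of the closed amber jar with white lid, 56 mm across, 68 high, which stands on its pan; its weight is not known, between 245 and 385 g
- w200_center (a point): centre of the 200 g weight: a dark steel ring, 44 mm across, 24 high, 14 mm bore, lying flat on the table at the start (z up)
- w100_center (a point): centre of the 100 g weight: a brass ring, 36 mm across, 16 high, 14 mm bore, lying flat on the table at the start (z up)
- tape: bystander: roll of white tape lying flat, 60 mm across, 20 high; looks like a ring but is no weight; origin at the centre of its underside. Leave alone
- cup: bystander: orange medicine cup, 60 mm across, 50 high; origin at the centre of its underside. Leave alone
- basket: bystander: purple open basket 130 x 180 x 60 high; origin at the centre of its underside. Leave alone
- saline_a: bystander: clear bottle with blue cap, 64 mm across, 170 high; origin at the centre of its underside. Leave alone
- saline_b: bystander: clear bottle with green cap, 64 mm across, 170 high; origin at the centre of its underside. Leave alone
- bowl: bystander: red bowl, 120 mm across, 50 high; origin at the centre of its underside. Leave alone
- pill_jar: bystander: small white jar with yellow cap, 44 mm across, 60 high; origin at the centre of its underside. Leave alone
Mind the look-alikes: they are no part of the job. There is more than one size of the part that bears jar_center; the job needs the middle-sized. Of the things that look like the part that bears w200_center, take the one that is farthest to the robot's right at the start.

How it is judged:
On the way:
1. the 200 g weight is threaded on the post of the pan (horizontal distance between w200_center and pan_seat below 0.005 m and z of w200_center in the frame of pan_seat between 0.008 and 0.036 m and angle between w200_center's own z axis and vertical below 0.1 rad), for 0.2 s.
At the end, for the whole second after the job is handed in: The beam is at rest within 0.02 rad of level; the 200 g weight lies flat on the weights' pan with the post through it, the 100 g one likewise (either may be on top) or it lies on the table; the jar stands upright on its pan within 22 mm of the centre (all of step 1 and value of joint beam between -0.02 and 0.02 rad and velocity of joint beam between -0.05 and 0.05 rad/s and ((horizontal distance between w100_center and pan_seat below 0.005 m and z of w100_center in the frame of pan_seat between 0.004 and 0.036 m and angle between w100_center's own z axis and vertical below 0.1 rad) or height (world z) of w100_center below 0.03 m) and horizontal distance between jar_center and jar_seat below 0.022 m and z of jar_center in the frame of jar_seat between 0.028 and 0.04 m and angle between jar_center's own z axis and vertical below 0.1 rad); the robot touches nothing.
It fails at once if the balance (pans and rider included) is pressed, struck or squeezed by the robot with more than 20 N (contact force between balance and the fingers above 20 N or contact force between balance and the arm above 20 N).
It fails at once if a weight is pressed or dropped on the balance with more than 20 N (contact force between balance and w200 above 20 N or contact force between balance and w100 above 20 N).
It fails at once if a bystander is moved by more than 30 mm (distance of any of tape, cup, basket, saline_a, saline_b, bowl, pill_jar from where it was at the start of the episode above 0.03 m).
It also fails if it takes over 72 s, if anything falls off the work surface, if the arm or the gripper's body presses on something with over 40 N, if the wrist force passes 120 N, or if a joint passes its speed limit or range.

ROBOT

A 7-joint arm with a two-finger parallel gripper is mounted at the origin on the work surface. World frame = base frame: x ahead of the robot, y to its left, z up, the work surface at z = 0. Lengths are in m, angles in rad, forces in N, time in s.
With the tool pointing down it reaches from about 0.425 to 1.025 m from the base axis. Payload 9.4 kg.
Tool frame: the origin (TCP) lies between the finger pads; the fingertips stand 19 mm ahead of it and the grasp point (between the pads) is the TCP; z points along the fingers, y is the direction in which the jaws open and shut (so a half turn about z gives the same grasp; the last joint's range is limited). The gripper opens to 93 mm and grips with 3 to 60 N. Pads are 15 mm wide; open, the fingers measure 128 mm over their backs; the gripper's body (75 mm by 188 mm) begins 65 mm behind the grasp point.
Start: joints at [1.123, 0.599, -0.003, 1.599, 0.002, 0.943, -0.08], TCP at [0.263, -0.676, 0.238] pointing down, gripper open.
Joint ranges: [-2.57, 2.57], [-0.35, 1.97], [-1.29, 1.29], [0.11, 2.56], [-1.05, 4.19], [0.11, 1.86], [-2.63, 2.63]. Speed limits (rad/s): [2.22, 2.22, 3.01, 3.01, 3.14, 3.14, 3.14].

INTERFACE

Orientations are given as [roll, pitch, yaw] about the fixed x, y, z axes, in that order (R = Rz(yaw) Ry(pitch) Rx(roll)).
In Python, from workcell import * gives the robot as it stands. Calls block until the motion is done:
- reach(position, orientation): joint-space move of the TCP to a pose.
- movel(position, v=0.15, rot=None, guard=None): straight line of the TCP; rot=None keeps the orientation; v is the mean speed in m/s. With guard (N) it stops when the force on the tool has changed by that much, and returns True; else False.
- goto_joints(angles): joint-space move.
- command_gripper(opening, force=None): finger opening in m; force is the grip in N (None keeps the last); returns when the fingers have stopped.
- dwell(seconds).
- solve_ik(position, orientation): joint angles nearest the present ones, or None.
- capture(name): name is "scene" or "top"; returns a dict with "pixels" (480x640x3 uint8, red, green, blue), "fx", "fy", "cx", "cy" (pixels), "rvec" (rotation vector, rad) and "tvec" (3), from world to camera coordinates, as OpenCV has them. Camera axes: x right, y down, z forward; pixel columns grow to the right and rows downward; lengths in m; the calibration is good to about 2 mm. A picture is of the moment at which its call begins. There is no depth.
A pose or a line that the arm cannot do raises Unreachable and nothing moves.
- hand_in(): hands the job in, once; it reports no verdict.
Trained networks look in a picture, given as the dict that the camera call returned (one of the last four; its "shot" number tells which), for a name from the list of things; names that differ only in an ending like _2 or _b are one class to them, and where a whole thing is asked for, a point or a joint stands for the part that bears it (a point fixed in the world has none). Each returns a list of dicts, best first, with "score" (0 to 1); they miss things now and then, are a little off and sometimes report something else, mostly with a low value. They report only what shows in the picture. A call takes as long as a camera call. They do not tell look-alikes from the thing itself.
- cut_out(target, picture): "pixels" (480x640 bool, what is visible of it) and "pixel" ([column, row] in pixels, amid what is visible of it).
Readings, each from a call of its own:
- get_time_s(): time.
- get_qpos(): joint angles.
- get_qvel(): joint speeds.
- get_joint_torque(): joint torques, N m.
- get_tool_pos(): TCP position.
- get_eef_rot(): TCP orientation.
- get_wrist_force(): force on the tool from outside, world axes, zero at the start.
- get_moment(): the same for the moment, N m.
- get_gripper_width(): finger opening in m.
Only numpy, scipy, OpenCV 4.12 (cv2) and the standard library are available. Lean on these libraries where they do the work, as an engineer would, in place of code of your own. Each camera call takes 0.05 s, during which the arm holds its last target.

## Working session

There is one attempt and no reset: what is moved stays moved. The work goes in short steps, each a Python script; the robot and the scene stay as the last script left them, time stands still between calls to the robot, and variables do not carry over. Pictures are saved under pics/ and viewed, and the job is handed in when it is done.

```bash
mkdir -p pics; ls
cat > h.py <<'E'
import numpy as np, cv2
from workcell import *
def save(im,name): cv2.imwrite('pics/'+name,cv2.cvtColor(im,cv2.COLOR_RGB2BGR))
def P(c):
    K=np.array([[c['fx'],0,c['cx']],[0,c['fy'],c['cy']],[0,0,1.]])
    R=cv2.Rodrigues(np.array(c['rvec'],float))[0]; return K,R,np.array(c['tvec'],float).reshape(3)
def back(c,px,z):
    K,R,t=P(c); d=R.T@np.linalg.inv(K)@np.array([px[0],px[1],1.]); o=-R.T@t
    return o+d*(z-o[2])/d[2]
def proj(c,X):
    K,R,t=P(c); return cv2.projectPoints(np.array(X,float).reshape(-1,1,3),np.array(c['rvec'],float),t,K,None)[0].reshape(-1,2)
E
python3 - <<'E'
from h import *
for n in ('scene','top'):
    c=capture(n); save(c['pixels'],n+'0.png'); K,R,t=P(c); print(n,c['fx'],-R.T@t,R[2],c['shot'])
    for k in ['balance','rider','w200_center','w100_center','jar_center','tape']:
        for d in cut_out(k,c)[:4]:
            m=d['pixels']; ys,xs=np.nonzero(m); print(k,round(d['score'],2),np.round(d['pixel'],1),xs.min(),xs.max(),ys.min(),ys.max())
print(get_time_s())
E
```

```text
pics
scene 436.71116165354186 [ 1.01968846 -0.67806448  1.11503672] [-0.35953769  0.50639929 -0.78376809] 1
balance 0.75 [341.6 231.7] 292 390 186 281
balance 0.69 [401.5 254.1] 383 421 238 271
balance 0.31 [320.5 203.4] 316 325 195 212
rider 0.43 [320.2 202.6] 317 325 195 211
rider 0.17 [217. 390.] 209 229 376 399
w200_center 0.73 [373.6 185.4] 364 381 174 199
w200_center 0.6 [238.1 314.7] 231 246 307 323
w200_center 0.54 [246.8 287.4] 241 255 279 294
jar_center 0.95 [374.2 185.5] 364 381 174 199
jar_center 0.92 [319.2 174.3] 309 330 158 189
jar_center 0.51 [343.9 176.4] 340 352 175 192
tape 0.58 [270.5 377.2] 261 283 360 383
top 546.2898092006343 [ 0.46439057 -0.0281213   1.66218361] [ 0.06415767 -0.00221655 -0.99793731] 2
balance 0.95 [279. 243.] 210 348 217 282
w200_center 0.72 [332.6 245. ] 313 348 228 263
w200_center 0.62 [420.4 278.2] 411 425 269 281
w200_center 0.46 [390.2 284.8] 382 396 281 294
w100_center 0.24 [283.1 245.8] 210 348 218 281
jar_center 0.62 [222.1 321. ] 210 240 304 330
jar_center 0.54 [217.4 284.7] 209 224 278 292
jar_center 0.45 [490.9 301.8] 475 506 288 310
tape 0.62 [437.8 221.4] 431 450 205 224
0.7
```

View pics/scene0.png

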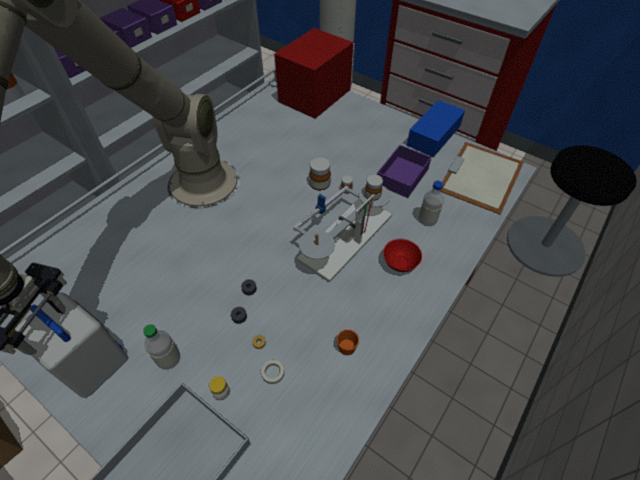

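View pics/top0.png

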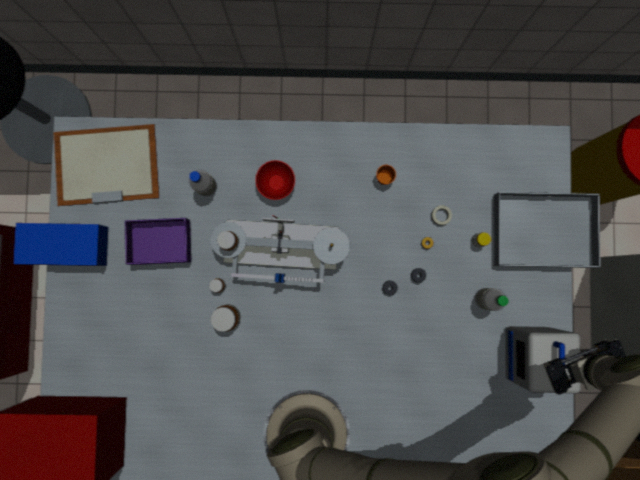

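The top view (up = +x, right = −y) shows the balance at (280,243), with its post pan at (331,245). The dark rings are at (390,288) and (418,275), the brass ring at (428,243) and the tape at (441,215). The right-most dark ring, (418,275), is the 200 g weight. I'll zoom in and measure.

```bash
cat >> h.py <<'E'
def crop(c,x0,y0,x1,y1,name,s=5):
    save(cv2.resize(c['pixels'][y0:y1,x0:x1],None,fx=s,fy=s,interpolation=cv2.INTER_CUBIC),name)
def two(cs,pxs):
    A=[];b=[]
    for c,p in zip(cs,pxs):
        K,R,t=P(c); d=R.T@np.linalg.inv(K)@np.array([p[0],p[1],1.]); d/=np.linalg.norm(d); o=-R.T@t
        M=np.eye(3)-np.outer(d,d); A.append(M); b.append(M@o)
    X,r,_,_=np.linalg.lstsq(np.vstack(A),np.hstack(b),rcond=None); return X,r
E
python3 - <<'E'
from h import *
t=capture('top'); s=capture('scene')
crop(t,200,205,360,325,'t1.png'); crop(t,370,200,500,300,'t2.png',6)
crop(s,280,150,420,290,'s1.png',4.2); crop(s,220,270,300,400,'s2.png',4.5)
for n,c,win in (('top',t,[(380,400,278,298),(408,430,265,287)]),('scene',s,[(239,259,277,298),(228,249,304,326)])):
    g=c['pixels'].astype(int).sum(2)
    for a,b,u,v in win:
        m=(g[u:v,a:b]<200).astype(np.uint8); 
        k,l,st,ce=cv2.connectedComponentsWithStats(m); i=1+np.argmax(st[1:,4]); p=ce[i]+[a,u]
        print(n,p,st[i],back(c,p,.012),back(c,p,.018))
    hsv=cv2.cvtColor(c['pixels'],cv2.COLOR_RGB2HSV)
    w=(420,435,235,252) if n=='top' else (250,268,332,350)
    m=((hsv[...,0]>10)&(hsv[...,0]<28)&(hsv[...,1]>90))[w[2]:w[3],w[0]:w[1]]
    ys,xs=np.nonzero(m); p=((xs.min()+xs.max())/2+w[0],(ys.min()+ys.max())/2+w[2]); print('brass',p,len(xs),back(c,p,.008),back(c,p,.016))
E
```

```text
top [389.12138728 287.90751445] [  2   3  15  15 173] [ 0.43684258 -0.23952929  0.012     ] [ 0.43694274 -0.23876062  0.018     ]
top [417.58959538 275.52023121] [  3   4  15  15 173] [ 0.47549045 -0.32513185  0.012     ] [ 0.47545009 -0.32405194  0.018     ]
brass (np.float64(427.0), np.float64(242.5)) 97 [ 0.57606459 -0.35393916  0.008     ] [ 0.57552451 -0.35236344  0.016     ]
scene [248.60220994 287.13812155] [  3   3  15  15 181] [ 0.43955028 -0.24247937  0.012     ] [ 0.44270596 -0.24484875  0.018     ]
scene [238.58737864 314.92718447] [  3   3  16  17 206] [ 0.47906347 -0.32814211  0.012     ] [ 0.48200421 -0.33004553  0.018     ]
brass (np.float64(258.5), np.float64(341.5)) 115 [ 0.5765494  -0.35475101  0.008     ] [ 0.57975174 -0.35708744  0.016     ]
```

```bash
python3 -c "
import cv2,numpy as np
f=lambda n:cv2.imread('pics/'+n)
for n in ['t1.png','t2.png','s1.png','s2.png']: print(f(n).shape)"
```

```text
(600, 800, 3)
(600, 780, 3)
(588, 588, 3)
(585, 360, 3)
```

View pics/t1.png

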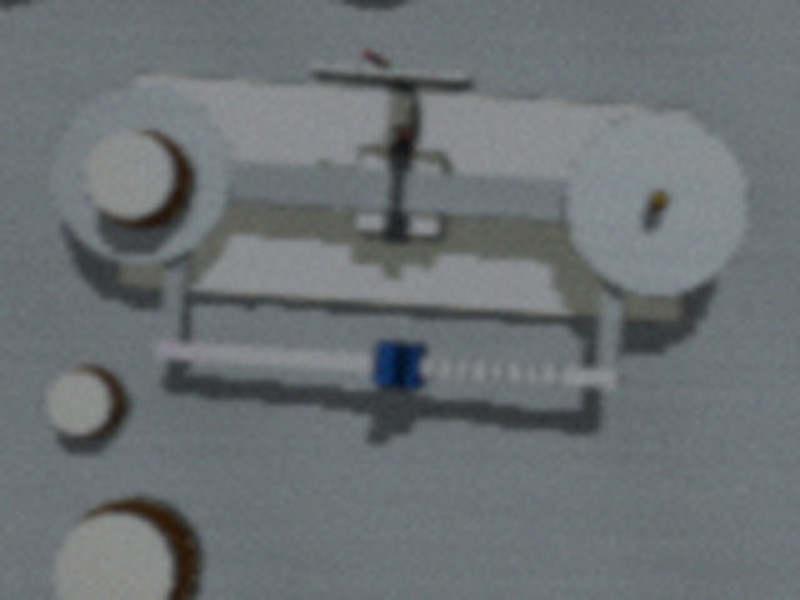

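View pics/s1.png

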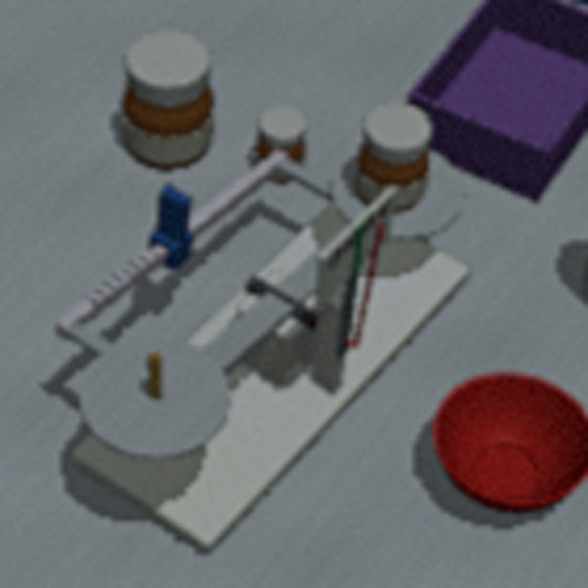

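View pics/t2.png

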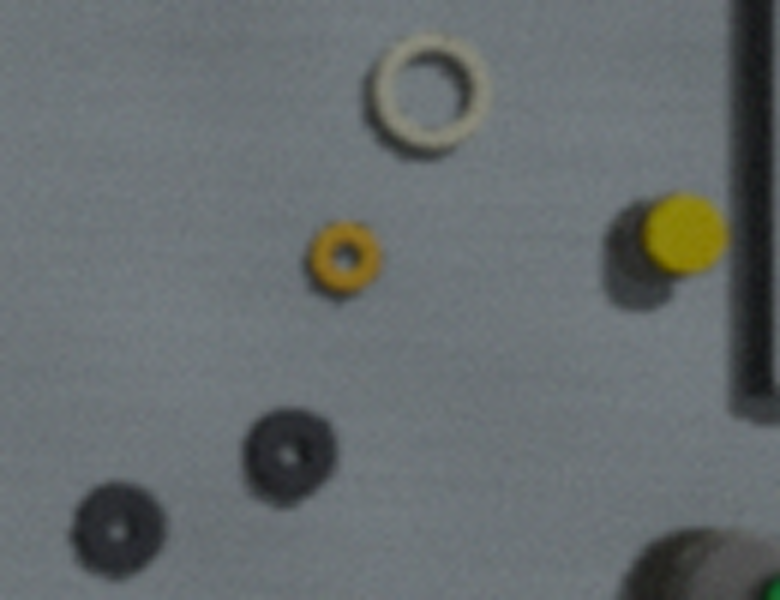

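View pics/s2.png

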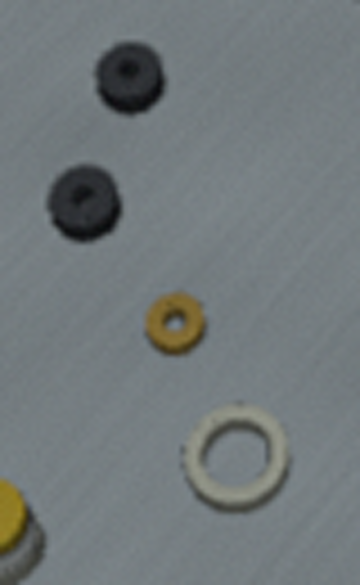

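The scene view shows the beam jar-side down, the pointer off right of the green stripe, the post at about (316,233)–(317,244) and the rider at (321,203). Next I'll work out the balance pose from both views.

Run:
```python
from h import *
t=capture('top'); s=capture('scene')
T=lambda x,y:(200+(x+.5)/5-.5,205+(y+.5)/5-.5); S=lambda x,y:(280+(x+.5)/4.2-.5,150+(y+.5)/4.2-.5)
print('post tip',two([t,s],[T(662,196),S(154,353)]))
print('post base',back(t,T(655,215),.123),back(s,S(156,397),.123))
# base corners z=.024
print('base near-right(scene)',back(s,S(76,453),.024)); print('base far-right',back(s,S(208,548),.024),back(t,T(687,108),.024)); print('base far-left',back(s,S(468,268),.024),back(t,T(135,76),.024))
print('fin top', two([t,s],[T(402,365),S(174,190)]))
print('bar right end', two([t,s],[T(613,378),S(62,328)]),'left',two([t,s],[T(160,350),S(283,156)]))
print('w200 top', two([t,s],[(417.65,275.4),(237.6,313.7)]), back(t,(417.65,275.4),.024), back(s,(237.6,313.7),.024))
print('pan ', back(t,T(657,203),.123), back(s,S(155,396),.123))
print('jarpan ', back(t,T(142,173),.087))
print('jarlid', back(t,T(131,178),.087+.068))
```

```text
post tip (array([ 0.55685173, -0.06221881,  0.17030421]), array([5.04738906e-07]))
post base [ 0.54937772 -0.05918311  0.123     ] [ 0.557571   -0.06209609  0.123     ]
base near-right(scene) [ 0.49521638 -0.07734839  0.024     ]
base far-right [ 0.62166069 -0.08732628  0.024     ] [ 0.61968444 -0.07947005  0.024     ]
base far-left [0.63415367 0.25197706 0.024     ] [0.63350076 0.25324237 0.024     ]
fin top (array([0.46450756, 0.08137873, 0.14963377]), array([1.17363245e-05]))
bar right end (array([ 0.4563511, -0.0377647,  0.1014923]), array([2.11934111e-06])) left (array([0.46937652, 0.22644592, 0.07205927]), array([6.46353496e-07]))
w200 top (array([ 0.4750393 , -0.32615276,  0.01204044]), array([2.72676119e-06])) [ 0.47577216 -0.32315123  0.024     ] [ 0.48006708 -0.33073674  0.024     ]
pan  [ 0.55617976 -0.06020905  0.123     ] [ 0.55650312 -0.06180674  0.123     ]
jarpan  [0.57077216 0.23683827 0.087     ]
jarlid [0.56330938 0.23140088 0.155     ]
```

```bash
cat >> h.py <<'E'
YB=-0.046
cen=np.array([0.5636,0.088]); bx=np.array([np.cos(YB),np.sin(YB)]); by=np.array([-np.sin(YB),np.cos(YB)])
def rot(y): return [np.pi,0,y]
YA=YB; YX=np.pi/2+YB  # jaw along balance y / balance x
E
python3 - <<'E'
from h import *
print(get_eef_rot(), get_tool_pos(), get_time_s())
for y in (YA,YA+np.pi,YX,YX-np.pi):
    for p in ([.475,-.325,.026],[.556,-.062,.25],[.46,.05,.15],[.576,-.354,.03]):
        q=solve_ik(p,rot(y)); print(round(y,2),p,None if q is None else np.round(q,2))
E
```

```text
[3.14159005e+00 5.45595752e-05 3.70818821e-01] [ 0.26267536 -0.67573428  0.23762754] 0.9
-0.05 [0.475, -0.325, 0.026] [ 0.46  0.73  0.06  2.09 -0.12  0.32 -0.99]
-0.05 [0.556, -0.062, 0.25] [ 0.02  0.39 -0.01  1.97  0.01  0.79 -1.62]
-0.05 [0.46, 0.05, 0.15] [-0.25  0.43  0.02  2.27 -0.02  0.44 -1.82]
-0.05 [0.576, -0.354, 0.03] [ 0.42  0.8   0.08  1.85 -0.12  0.5  -1.04]
3.1 [0.475, -0.325, 0.026] [ 0.82  0.77 -0.48  2.07  0.77  0.48  1.28]
3.1 [0.556, -0.062, 0.25] [ 0.56  0.49 -0.79  1.94  0.44  0.9   1.08]
3.1 [0.46, 0.05, 0.15] [ 0.28  0.51 -0.71  2.24  0.62  0.59  0.63]
3.1 [0.576, -0.354, 0.03] [ 0.82  0.86 -0.58  1.82  0.72  0.68  1.35]
1.52 [0.475, -0.325, 0.026] [ 0.6   0.73 -0.14  2.08  0.28  0.35  0.18]
1.52 [0.556, -0.062, 0.25] [ 0.32  0.42 -0.42  1.95  0.23  0.82 -0.28]
1.52 [0.46, 0.05, 0.15] [ 0.02  0.45 -0.35  2.25  0.32  0.48 -0.62]
1.52 [0.576, -0.354, 0.03] [ 0.58  0.8  -0.18  1.84  0.26  0.53  0.18]
-1.62 [0.475, -0.325, 0.026] [ 0.27  0.77  0.34  2.1  -0.68  0.38 -2.02]
-1.62 [0.556, -0.062, 0.25] [-0.69  0.62  1.12  2.01 -0.69  0.96 -2.4 ]
-1.62 [0.46, 0.05, 0.15] [ 0.52  0.66 -1.1   2.23  0.87  0.79  1.91]
-1.62 [0.576, -0.354, 0.03] [ 0.2   0.84  0.44  1.87 -0.63  0.57 -2.14]
```

Run:
```python
from h import *
x,y=.4755,-.325
reach([x,y,.20],rot(YA)); command_gripper(.064,6); print(get_time_s())
print(movel([x,y,.026],v=.15,guard=8)); 
command_gripper(0,6); print('w',get_gripper_width(),get_tool_pos(),get_time_s())
command_gripper(.064)
movel([x,y,.060],v=.15); 
movel([x,y,.060],v=.15,rot=rot(YX)) if False else reach([x,y,.060],rot(YX))
print(get_time_s()); print(movel([x,y,.026],v=.1,guard=8))
command_gripper(0,15); print('w',get_gripper_width(),get_tool_pos(),get_eef_rot(),get_time_s())
movel([x,y,.10],v=.15); print(get_time_s(),get_wrist_force())
c=capture('scene'); crop(c,190,230,310,350,'g1.png')
```

```text
3.1083
False
w 0.043061967798081115 [ 0.47580198 -0.32567506  0.02654843] 4.8917
6.7917
False
w 0.04395598102890758 [ 0.47603949 -0.32524287  0.02649873] [3.14034353e+00 4.63335124e-04 1.52463974e+00] 7.75
8.3917 [ 0.2899455   0.097025   -2.56787801]
```

View pics/g1.png

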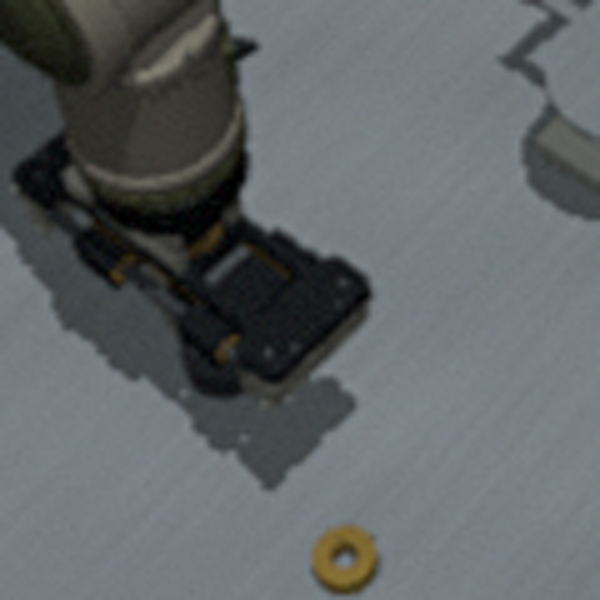

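Run:
```python
from h import *
x,y=.565,-.21
movel([x,y,.10],v=.25,rot=rot(YX)); dwell(.1)
print(movel([x,y,.0255],v=.1,guard=6)); print(get_tool_pos())
command_gripper(.064); print('p',get_tool_pos(),get_time_s())
movel([x,y,.10],v=.25); movel([.45,-.12,.25],v=.35)
t=capture('top'); s=capture('scene'); save(t['pixels'],'top1.png'); save(s['pixels'],'scene1.png')
import pickle; pickle.dump((t,s),open('c1.pkl','wb')); print(get_time_s(),get_tool_pos())
```

```text
True
[ 0.5639846 -0.2100425  0.025399 ]
p [ 0.56336185 -0.20980918  0.02532649] 10.5583
11.8583 [ 0.45036453 -0.1208296   0.2483417 ]
```

View pics/top1.png

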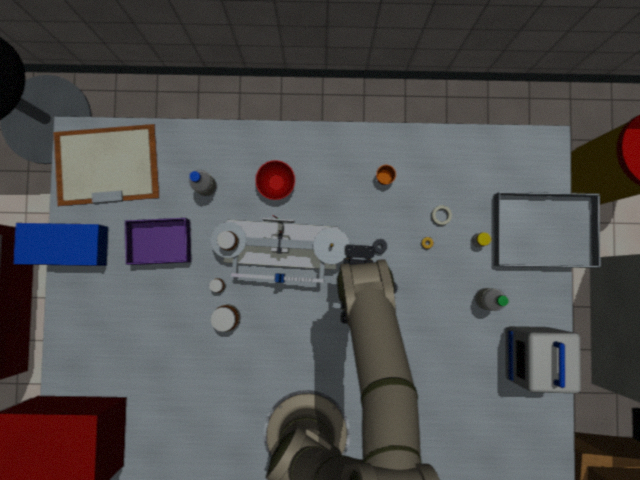

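View pics/scene1.png

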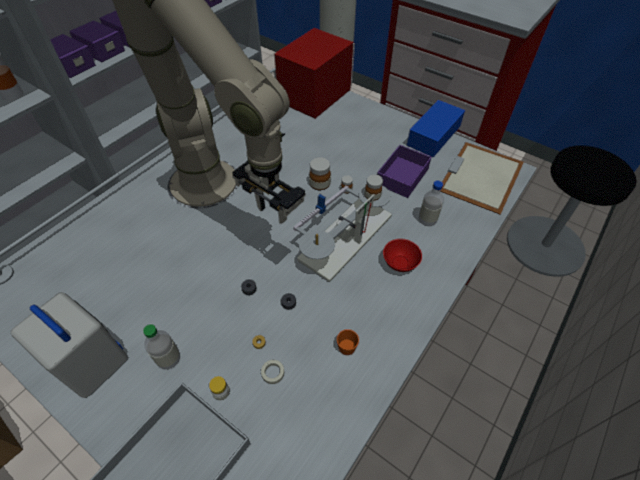

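The ring is set down at (379,247) in top and (288,300) in scene, and the post is visible in both. I'll use the known ring position to calibrate the camera bias, then fit the post.

```bash
cat > fit.py <<'E'
from h import *
import pickle
from scipy.spatial import ConvexHull
t,s=pickle.load(open('c1.pkl','rb'))
def cyl(x,y,z0,z1,r):
    a=np.linspace(0,2*np.pi,60); return np.vstack([np.c_[x+r*np.cos(a),y+r*np.sin(a),np.full(60,z)] for z in (z0,z1)])
def hullc(c,X,f=None):
    h=cv2.convexHull(proj(c,X).astype(np.float32)); m=cv2.moments(h); return np.array([m['m10']/m['m00'],m['m01']/m['m00']]),m['m00']
def soft(c,win,fun):
    a,b,u,v=win; w=fun(c['pixels'][u:v,a:b].astype(float)); ys,xs=np.mgrid[u:v,a:b]
    return np.array([(w*xs).sum(),(w*ys).sum()])/w.sum(),w.sum()
def dark(im):
    g=im.sum(2); bg=np.median(g); lo=np.percentile(g,2); return np.clip((0.75*bg-g)/(0.75*bg-lo*1.2),0,1)*1.
def brass(im):
    d=im[...,0]-im[...,2]; d=d-np.median(d); return np.clip(d-12,0,None)/ (d.max()-12)
for n,c,w in (('top',t,(371,390,238,257)),('scene',s,(279,299,290,311))):
    p,ar=hullc(c,cyl(.564,-.21,0,.024,.022)); o,wa=soft(c,w,dark); print(n,'ring pred',p,ar,'obs',o,wa,'bias',o-p)
for n,c,w in (('top',t,(325,340,236,254)),('scene',s,(310,323,228,250))):
    o,wa=soft(c,w,brass); print(n,'post obs',o,wa)
    for x,y in ((.5565,-.062),(.5585,-.062),(.5565,-.064)):
        X=np.vstack([cyl(x,y,.123,.160,.005),[[x,y,.168]]]); print('  ',x,y,hullc(c,X))
crop(t,318,228,398,262,'t3.png',9); crop(s,270,222,330,314,'s3.png',6)
E
python3 fit.py
```

```text
top ring pred [379.78196481 245.58066554] 179.85867422469892 obs [374.8475312  249.57904393] 54.5457737647354 bias [-4.93443361  3.99837839]
scene ring pred [288.23345871 301.12778655] 222.54821669263765 obs [288.28338706 302.03865416] 103.4047619047619 bias [0.04992835 0.9108676 ]
top post obs [331.27301587 244.59365079] 5.943396226415095
   0.5565 -0.062 (array([331.80025821, 244.67145796]), 13.13173643546179)
   0.5585 -0.062 (array([331.81086093, 243.95556111]), 13.187039823969826)
   0.5565 -0.064 (array([332.51810071, 244.68357534]), 13.154311684891582)
scene post obs [316.49508841 238.67387033] 18.17857142857143
   0.5565 -0.062 (array([316.45486434, 239.83043859]), 36.365002382779494)
   0.5585 -0.062 (array([317.02012002, 240.15854608]), 36.379658656194806)
   0.5565 -0.064 (array([316.03454285, 240.27507878]), 36.39172887918539)
```

View pics/t3.png

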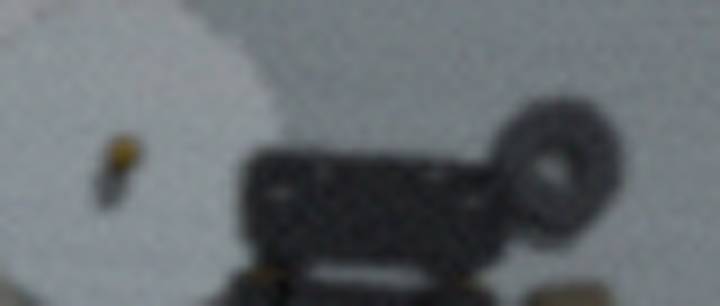

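View pics/s3.png

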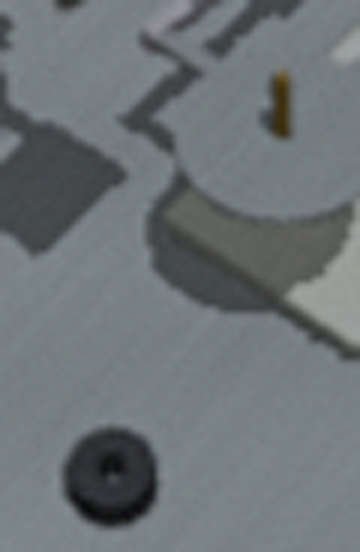

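```bash
cat > fit2.py <<'E'
from h import *
import pickle
t,s=pickle.load(open('c1.pkl','rb'))
print('top ring top/bottom centre',proj(t,[[.564,-.21,.024],[.564,-.21,0]]), 'outer', [ (a.min(0),a.max(0)) for a in [proj(t,[[.564+.022*np.cos(q),-.21+.022*np.sin(q),.024] for q in np.linspace(0,6.28,90)])]])
for x,y,z in ((.5565,-.062,.123),(.5565,-.062,.126),(.5575,-.062,.123)):
    print('scene tip/base front',proj(s,[[x,y,z+.045],[x+.0027,y-.0042,z]]),'top tip/base',proj(t,[[x,y,z+.045],[x,y,z]]))
    a=np.linspace(0,6.28,200); e=np.c_[x+.052*np.cos(a),y+.052*np.sin(a),a*0+z]; 
    for c in (t,s): q=proj(c,e); print('  pan ext',q.min(0),q.max(0))
im=t['pixels'][236:258,368:392].sum(2); print(im)
E
python3 fit2.py
python3 - <<'E'
import sys; sys.path.insert(0,'.')
from h import *
import pickle
t,s=pickle.load(open('c1.pkl','rb'))
# pan ellipse: overlay predicted pans
for n,c,w,sc in (('t4',t,(300,210,360,280),8),('s4',s,(285,215,350,280),8)):
    im=cv2.resize(c['pixels'][w[1]:w[3],w[0]:w[2]],None,fx=sc,fy=sc,interpolation=cv2.INTER_CUBIC)
    a=np.linspace(0,6.28,400); x,y,z=.5565,-.062,.123
    q=proj(c,np.c_[x+.052*np.cos(a),y+.052*np.sin(a),a*0+z]); q=(q-np.array(w[:2])+.5)*sc-.5
    cv2.polylines(im,[np.round(q).astype(np.int32)],True,(255,0,0),1)
    for X in proj(c,[[x,y,z+.045],[x,y,z]]): cv2.circle(im,tuple(np.round((X-np.array(w[:2])+.5)*sc-.5).astype(int)),2,(0,255,0),-1)
    save(im,n+'.png')
E
```

```text
top ring top/bottom centre [[380.16132042 245.37420455]
 [379.2831999  245.83755001]] outer [(array([372.84536014, 238.07292904]), array([387.47956832, 252.6879556 ]))]
scene tip/base front [[316.41465319 234.07001387]
 [316.36476575 245.31844793]] top tip/base [[332.01226132 244.12238377]
 [331.6360938  245.09722531]]
  pan ext [313.21398299 226.74891938] [350.05455036 263.52704506]
  pan ext [298.38569748 230.02685282] [334.55922883 258.60009994]
scene tip/base front [[316.4099664  233.39122024]
 [316.36010573 244.67826547]] top tip/base [[332.03814316 244.05531076]
 [331.66048866 245.03400581]]
  pan ext [313.20254034 226.65022058] [350.11476731 263.49961761]
  pan ext [298.34727008 229.37632637] [334.58871787 257.9701827 ]
scene tip/base front [[316.701858   234.23489967]
 [316.6445795  245.48232743]] top tip/base [[332.01774182 243.7582283 ]
 [331.64143035 244.74363407]]
  pan ext [313.22008654 226.396852  ] [350.05912005 263.17191919]
  pan ext [298.66009268 230.18196124] [334.84369216 258.77179388]
[[365 355 361 365 363 369 360 359 369 370 369 368 377 356 368 364 371 361
  370
[... 1443 characters left out ...]
11 105 101  89  89  87  98 120 121 148 142 142 147 143 145 205 293
  358 369 373 368 368 377]
 [ 99 105  92  95  87  90 112 105 112  92 121 133 141 148 140 193 278 346
  373 365 371 382 366 378]
 [ 86 108  96  97  86 102 127 150 143 155 119 124 125 146 201 281 340 366
  366 373 382 377 365 372]
 [ 99  86 110  97 104 112 165 201 198 188 179 175 180 220 283 346 364 366
  373 369 369 373 373 367]
 [111  97  95 103  93 137 253 288 280 232 223 229 250 278 342 365 367 366
  367 369 359 364 369 362]
 [ 98 105  95 115 124 187 280 340 338 336 325 329 320 339 356 360 361 355
  367 363 352 367 364 362]
 [ 85  96 112 146 206 280 331 354 347 350 357 354 364 356 361 356 356 370
  348 364 361 356 366 372]]
```

```bash
python3 -c "
import cv2,numpy as np
a=cv2.imread('pics/t4.png');b=cv2.imread('pics/s4.png');print(a.shape,b.shape)"
```

```text
(560, 480, 3) (520, 520, 3)
```

View pics/t4.png

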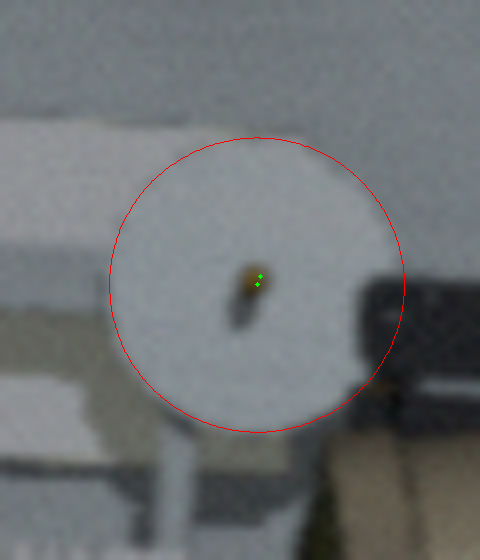

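View pics/s4.png

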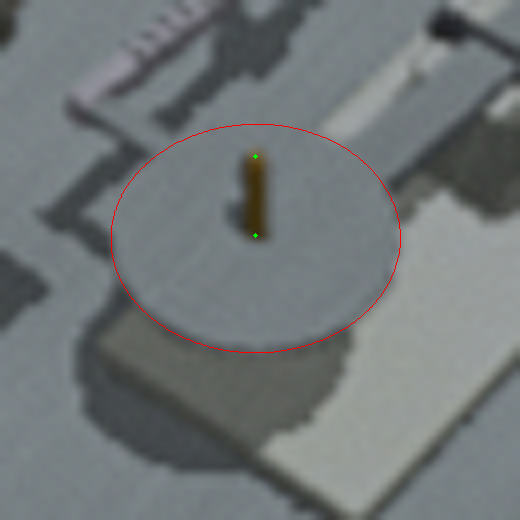

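Residuals: the ring at its known place is off by (−0.4,+0.3) px in top and (−0.2,0) px in scene. The post is off by similar amounts from the prediction, so I take the post at (0.557,−0.0616). Now re-grip the ring and thread it.

```bash
cat >> h.py <<'E'
def settle(p,r,tol=.0004,n=3):
    p=np.array(p,float); cmd=p.copy()
    for i in range(n):
        movel(list(cmd),v=.05,rot=r); dwell(.1); e=p-np.array(get_tool_pos())
        if np.abs(e[:2]).max()<tol: break
        cmd[:2]+=e[:2]
    return cmd,e
E
python3 - <<'E'
from h import *
R=rot(YX)
movel([.564,-.21,.10],v=.3,rot=R); movel([.564,-.21,.026],v=.12,guard=8)
command_gripper(0,15); print(get_gripper_width(),get_tool_pos(),get_time_s())
movel([.564,-.21,.23],v=.25); X=[.557,-.0616]
movel(X+[.215],v=.2)
cmd,e=settle(X+[.215],R); print(cmd,e,get_time_s(),get_wrist_force())
g=movel([cmd[0],cmd[1],.17],v=.05,guard=3); print(g,get_tool_pos(),get_wrist_force(),get_time_s())
E
```

```text
0.04424353826430851 [ 0.56418252 -0.21018258  0.02650559] 13.9417
[ 0.55699515 -0.06158849  0.215     ] [1.83331396e-05 1.33369284e-06 1.24959579e-06] 16.8583 [-0.35359585 -0.52366348 -1.75874091]
False [ 0.55718808 -0.06152373  0.17022241] [-0.67180063 -0.07472342 -2.4523004 ] 17.9083
```

Run:
```python
from h import *
c=capture('scene'); crop(c,270,150,420,260,'g2.png')
p=get_tool_pos()
g=movel([.557,-.0616,.151],v=.04,guard=3); print(g,get_tool_pos(),get_wrist_force(),get_time_s())
c=capture('scene'); crop(c,270,150,420,260,'g3.png')
```

```text
False [ 0.55696436 -0.06149814  0.15080664] [-0.10127507  0.09228638 -1.81820893] 18.5833
```

View pics/g3.png

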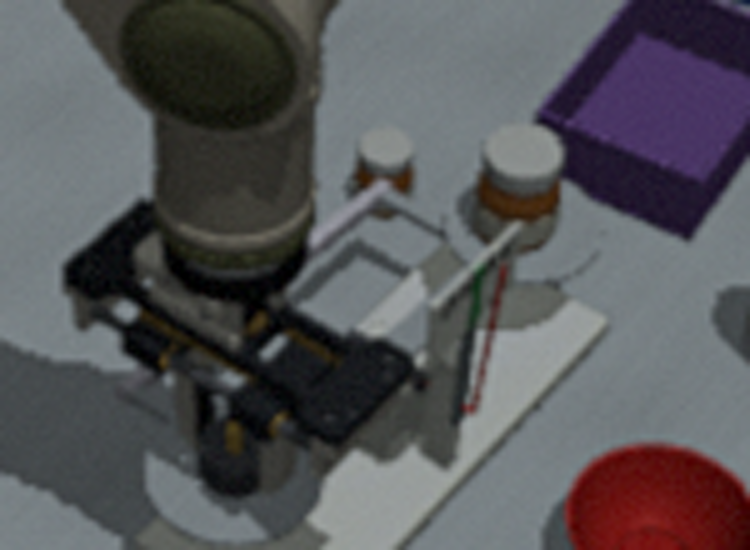

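The brass post stands up through the ring at crop (235,435), so it is threaded. Lower the last mm, release, and go up and away.

Run:
```python
from h import *
print(movel([.557,-.0616,.1490],v=.02,guard=1.5),get_tool_pos(),get_wrist_force())
command_gripper(.062); movel([.557,-.0616,.23],v=.15); 
x=cen+by*(-.20); 
movel([.47,-.16,.25],v=.3); command_gripper(0,10); print(get_time_s())
t=capture('top');s=capture('scene'); crop(s,280,150,420,290,'s5.png',4.2); crop(t,200,205,360,325,'t5.png')
```

```text
False [ 0.55740509 -0.06157136  0.14932178] [0.92087924 0.00512397 1.3022271 ]
21.775
```

View pics/s5.png

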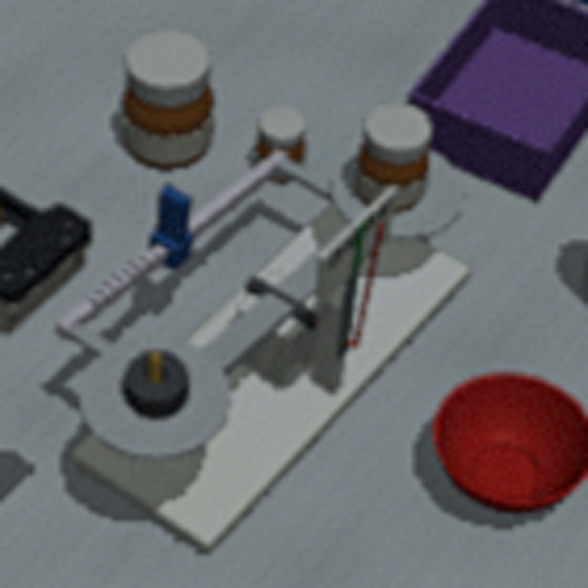

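View pics/t5.png

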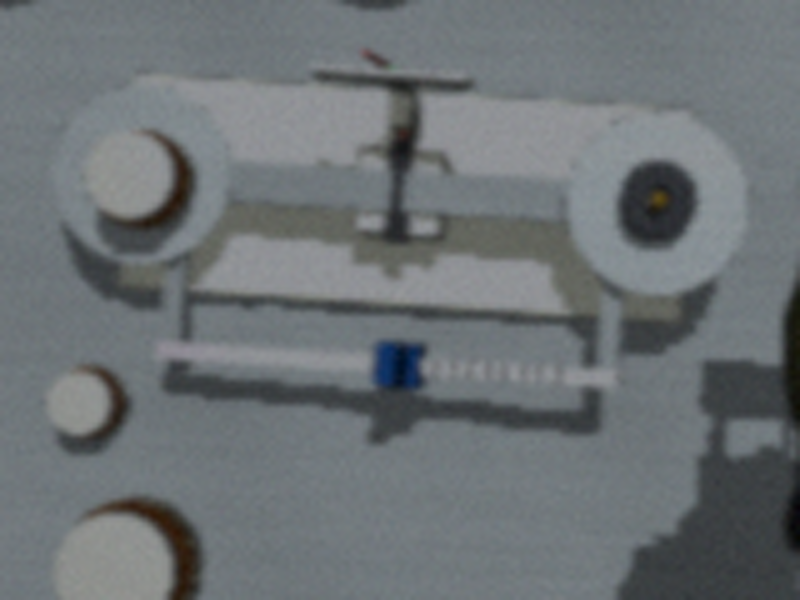

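The 200 g ring lies flat with the post through it, and the pointer (crop 380,230) is still beyond the green stripe at the jar side. Next I'll push the rider to about 60 mm with closed fingers.

```bash
cat >> h.py <<'E'
def bar(r,z,dx=0): 
    p=cen+bx*(-.1+dx)-by*r; return [p[0],p[1],z]
E
python3 - <<'E'
from h import *
R=rot(YA)
reach(bar(-.05,.25),R); print(get_time_s())
print(movel(bar(-.05,.137),v=.2,guard=5)); 
g=movel(bar(.0365,.137),v=.05,guard=8); print(g,get_tool_pos(),get_wrist_force(),get_time_s())
movel(bar(.0165,.137),v=.1); dwell(1.2)
t=capture('top');s=capture('scene'); crop(s,280,150,420,290,'s6.png',4.2); crop(t,200,205,360,325,'t6.png'); print(get_time_s())
E
```

```text
23.65
False
False [0.46196298 0.0562946  0.13697234] [-0.03652324  1.92600316 -0.1302621 ] 26.25
27.9
```

View pics/s6.png

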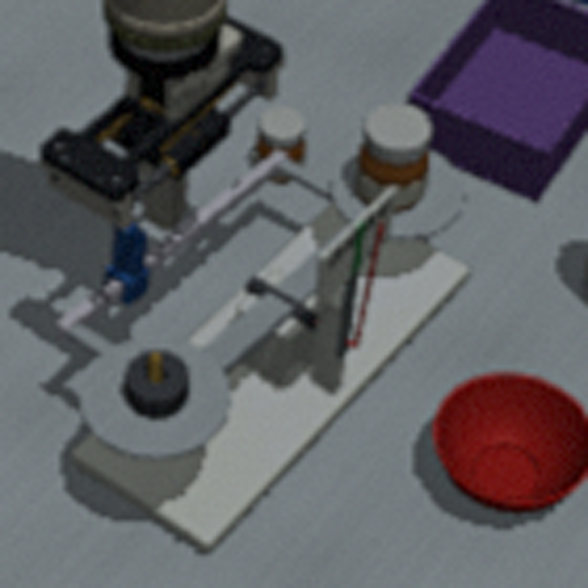

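View pics/t6.png

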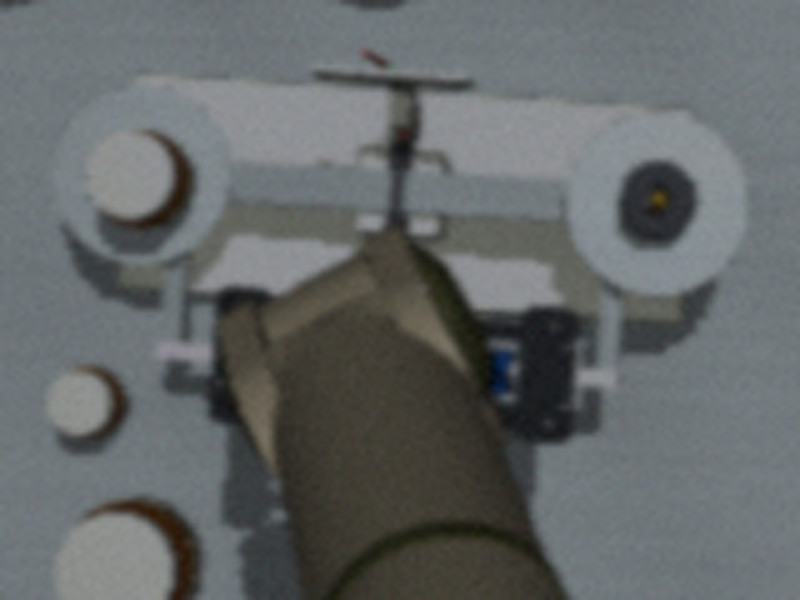

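The pointer hasn't moved: still at the jar stop with the rider near 60 mm, so the jar is above about 318 g. Push on to about 95 mm to see whether the 100 g is needed.

Run:
```python
from h import *
g=movel(bar(.0715,.137),v=.05,guard=5); print(g,get_tool_pos(),get_wrist_force(),get_time_s())
movel(bar(.045,.137),v=.1); movel(bar(.045,.25),v=.25); movel([.47,-.18,.25],v=.35)
print(get_time_s()); dwell(.2)
t=capture('top');s=capture('scene'); crop(s,280,150,420,290,'s7.png',4.2); crop(t,200,205,360,325,'t7.png'); save(s['pixels'],'scene7.png')
```

```text
False [0.4604532  0.02127767 0.13702574] [0.1917909  0.48590959 0.11363245] 29.15
30.9667
```

View pics/s7.png

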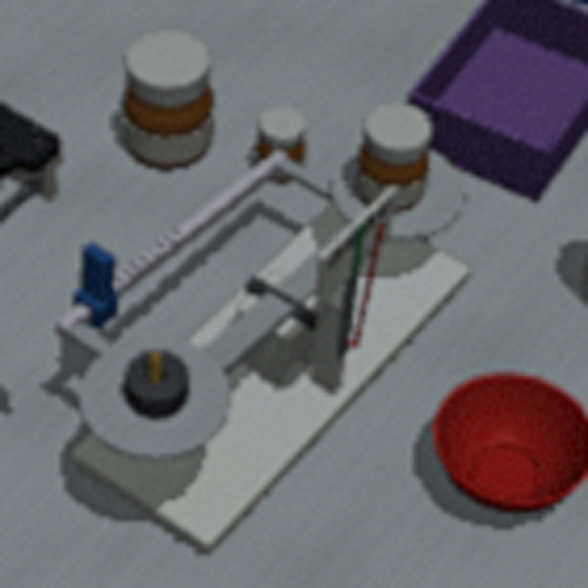

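View pics/t7.png

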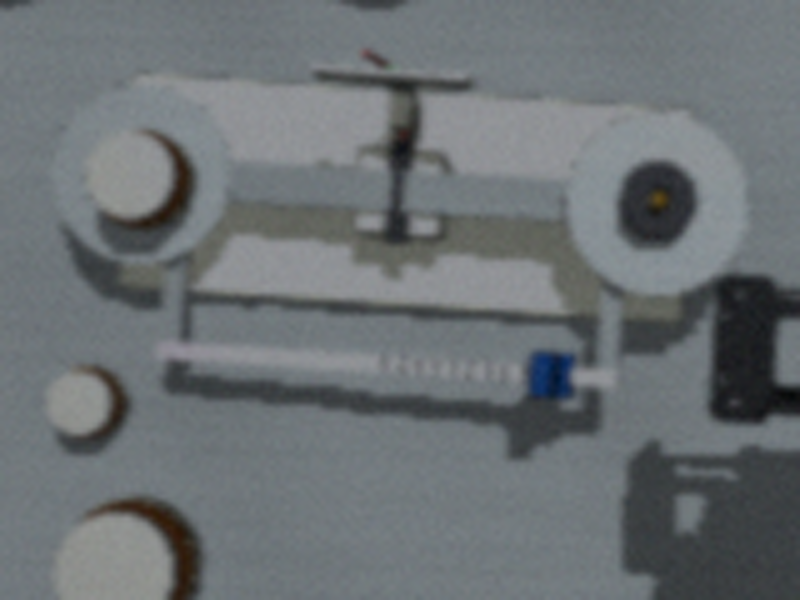

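Still at the jar stop with the rider near 95 mm, so the jar is above about 360 g and the 100 g is needed. First I'll push the rider back to about 50 mm from the other side, then fetch the 100 g.

Run:
```python
from h import *
R=rot(YA)
movel(bar(.14,.25),v=.4,rot=R); print(movel(bar(.14,.139),v=.2,guard=5))
g=movel(bar(.0735,.137),v=.05,guard=6); print(g,get_tool_pos(),get_wrist_force(),get_time_s())
movel(bar(.0885,.139),v=.15); movel(bar(.0885,.22),v=.3)
x,y=.576,-.354
command_gripper(.060,6); reach([x,y,.10],R); 
print(movel([x,y,.024],v=.15,guard=8)); command_gripper(0,6); print(get_gripper_width(),get_tool_pos(),get_time_s())
command_gripper(.052)
s=capture('scene');t=capture('top'); crop(s,280,150,420,290,'s8.png',4.2); crop(t,200,205,360,325,'t8.png')
```

```text
False
False [0.46049332 0.0191312  0.13709053] [ 0.78828028 -0.39673578  1.07536075] 33.9417
False
0.03572477796361704 [ 0.57626529 -0.35435342  0.02463955] 38.3167
```

View pics/t8.png

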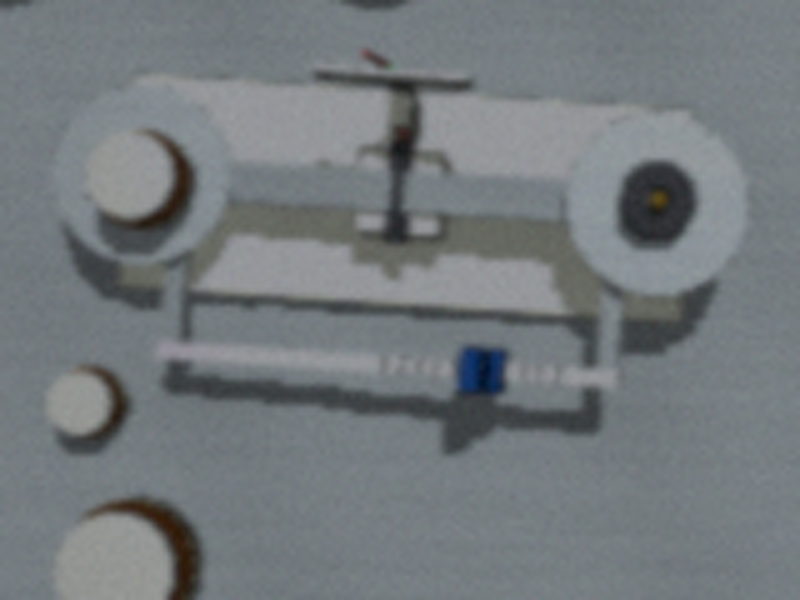

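The rider now sits at about 53 mm (top crop 482,370). Grip the 100 g ring and thread it.

Run:
```python
from h import *
R=rot(YX); x,y=get_tool_pos()[:2]
movel([x,y,.050],v=.2); movel([x,y,.050],rot=R,v=.2) if False else reach([x,y,.050],R)
print(movel([x,y,.024],v=.1,guard=8),get_tool_pos())
command_gripper(0,12); print(get_gripper_width(),get_tool_pos(),get_time_s())
movel([x,y,.22],v=.3); X=[.557,-.0616]
movel(X+[.215],v=.35); 
cmd,e=settle(X+[.205],R); print(cmd,e,get_time_s(),get_wrist_force())
g=movel([cmd[0],cmd[1],.1735],v=.05,guard=3); print(g,get_tool_pos(),get_wrist_force(),get_time_s())
s=capture('scene'); crop(s,270,150,420,260,'g4.png')
```

```text
False [ 0.57554771 -0.3534177   0.02283628]
0.035323729749563035 [ 0.57622334 -0.35406207  0.0243532 ] 41.0917
[ 0.55697757 -0.06165075  0.205     ] [ 1.42427059e-05  5.89914239e-05 -7.46638783e-07] 44.025 [ 0.84392475  0.23502946 -1.45047189]
False [ 0.55708477 -0.06153104  0.17352572] [ 0.18583465  0.57751526 -0.97931571] 44.8083
```

View pics/g4.png

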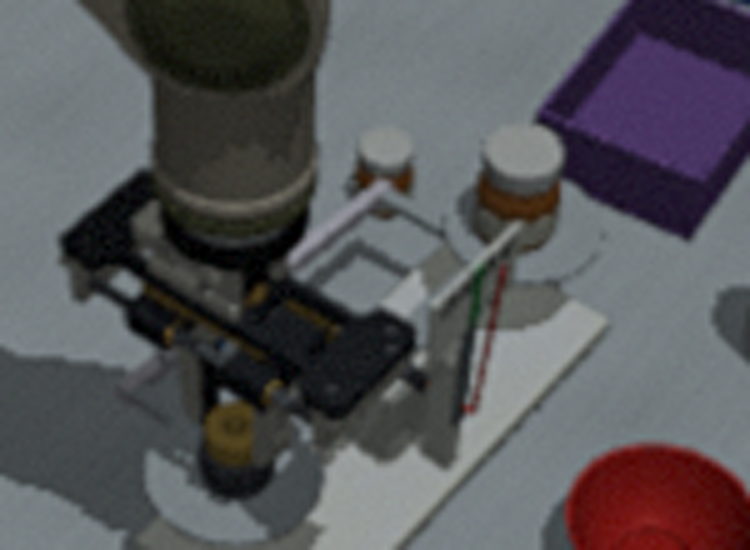

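Run:
```python
from h import *
print(movel([.557,-.0616,.1715],v=.02,guard=2),get_tool_pos(),get_wrist_force())
command_gripper(.056); movel([.557,-.0616,.24],v=.15); movel([.47,-.18,.25],v=.4); command_gripper(0,10)
print(get_time_s()); t=capture('top');s=capture('scene'); crop(s,280,150,420,290,'s9.png',4.2); crop(t,200,205,360,325,'t9.png'); save(s['pixels'],'scene9.png')
```

```text
False [ 0.55701457 -0.06166536  0.17155572] [ 0.64353176 -0.32547798 -0.9414817 ]
47.8
```

View pics/s9.png

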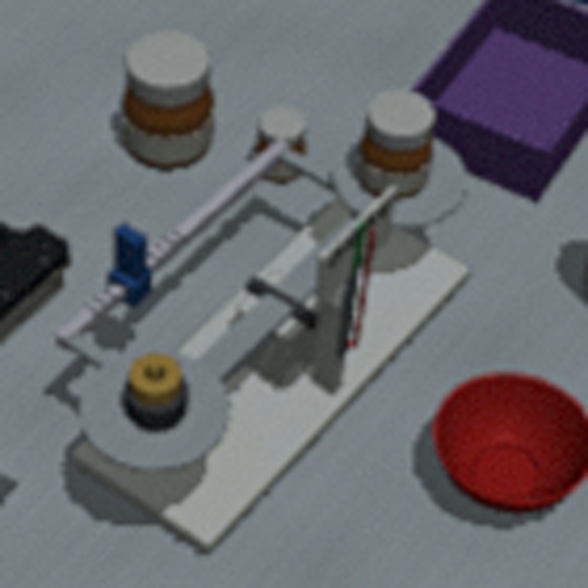

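View pics/t9.png

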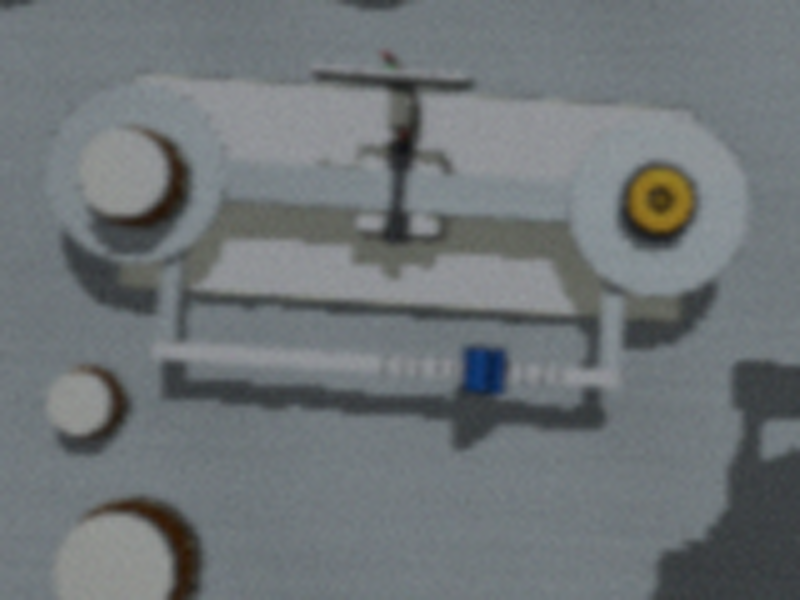

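Both rings are stacked on the post, and the pointer has moved close to the green stripe (crop 373,230). I'll measure the tilt from the pixel shifts of the jar and pointer.

```bash
cat > tilt.py <<'E'
from h import *
def tilt(sc, s7, c):
    A=cv2.imread(s7)[:,:,::-1].astype(np.float32); B=sc.astype(np.float32)
    # jar template: upsample x8
    x0,y0,x1,y1=363,172,385,194
    up=lambda im:cv2.resize(im,None,fx=8,fy=8,interpolation=cv2.INTER_CUBIC)
    T=up(A[y0+2:y1-4,x0:x1]); W=up(B[y0-12:y1+4,x0-6:x1+6])
    r=cv2.matchTemplate(W,T,cv2.TM_CCOEFF_NORMED); _,mx,_,l=cv2.minMaxLoc(r); d=np.array(l)/8-[6,14]
    jz=.121; p0=cen+by*.15
    a=proj(c,[[p0[0],p0[1],.087+.034],[p0[0],p0[1],.087+.034+.018]]); k=(a[0]-a[1])[1]/.018
    dz=-d[1]/k; return d,mx,dz,.12-dz/.15
def red(im):
    f=im.astype(float); w=np.clip(f[...,0]-np.maximum(f[...,1],f[...,2])-15,0,None); return w
if __name__=='__main__':
    s=capture('scene');t=capture('top'); print(get_time_s(),tilt(s['pixels'],'pics/scene7.png',s))
    for n,c in (('top',t),):
        for im in (cv2.imread('pics/top0.png')[:,:,::-1],c['pixels']):
            w=red(im[208:222,268:284]); ys,xs=np.mgrid[208:222,268:284]; print((w*xs).sum()/w.sum(),(w*ys).sum()/w.sum(),w.sum())
E
python3 tilt.py
```

```text
48.0 (array([ 0.75 , -3.125]), 0.9810745716094971, np.float64(0.013903938202652193), np.float64(0.027307078648985378))
273.0 215.0 5.0
nan nan 0.0tilt.py:18: RuntimeWarning: invalid value encountered in scalar divide
  w=red(im[208:222,268:284]); ys,xs=np.mgrid[208:222,268:284]; print((w*xs).sum()/w.sum(),(w*ys).sum()/w.sum(),w.sum())
```

Tilt is about 0.03 rad with the jar side heavy (~10 g), so push the rider forward about 8 mm.

Run:
```python
from h import *
R=rot(YA)
reach(bar(.0,.23),R); print(movel(bar(.0,.137),v=.2,guard=5))
g=movel(bar(.0385,.137),v=.05,guard=6); print(g,get_tool_pos(),get_wrist_force(),get_time_s())
movel(bar(.01,.137),v=.15); movel(bar(.01,.23),v=.3); movel([.42,-.2,.25],v=.5); dwell(.3); print(get_time_s())
t=capture('top');s=capture('scene'); crop(s,280,150,420,290,'s10.png',4.2); crop(t,200,205,360,325,'t10.png'); save(s['pixels'],'scene10.png')
from tilt import tilt
print(tilt(s['pixels'],'pics/scene7.png',s))
```

```text
False
False [0.46198537 0.05423117 0.13697429] [-0.40807647  0.08356809 -0.43860131] 51.2333
53.15
(array([ 0.75, -3.75]), 0.9783133268356323, np.float64(0.016684725843182632), np.float64(0.008768494378782438))
```

View pics/s10.png

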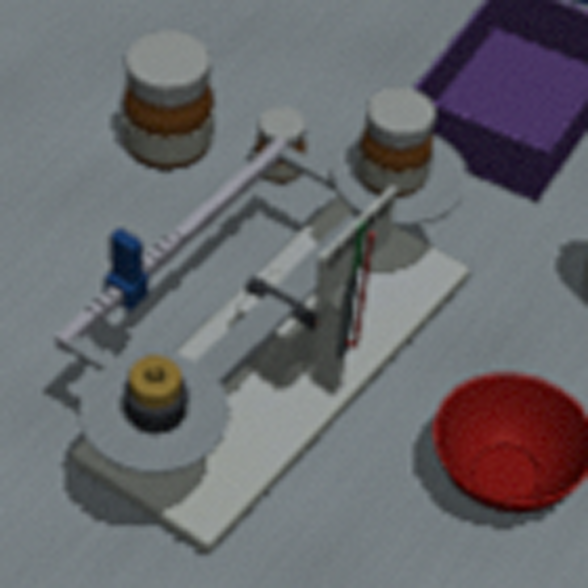

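View pics/t10.png

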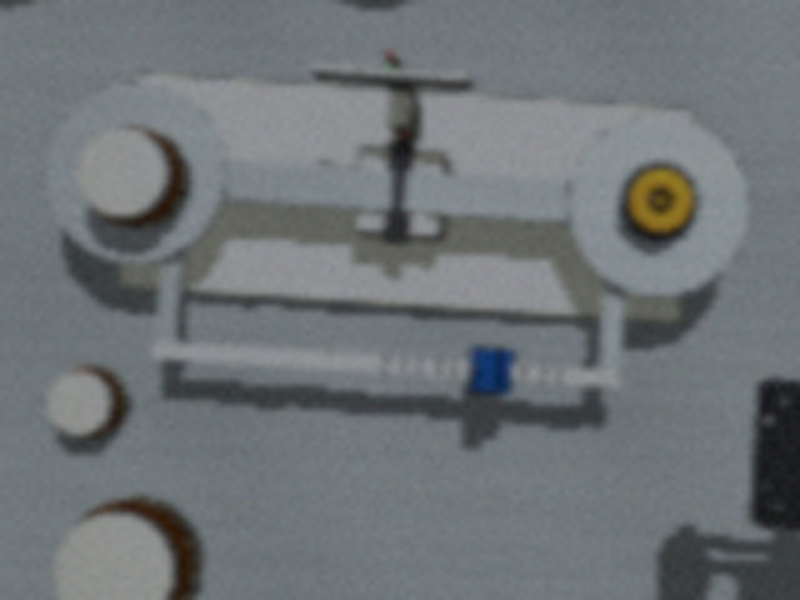

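Rider moved about 4 mm. I'll compute tilt more carefully (solving dy and dz from both images).

```bash
cat > tilt2.py <<'E'
from h import *
def shift(A,B,box):
    x0,y0,x1,y1=box; T=A[y0:y1,x0:x1].astype(np.float32); pad=8
    W=B[y0-pad:y1+pad,x0-pad:x1+pad].astype(np.float32)
    r=cv2.matchTemplate(W,T,cv2.TM_CCOEFF_NORMED); _,mx,_,l=cv2.minMaxLoc(r)
    g=lambda im:cv2.cvtColor(im,cv2.COLOR_RGB2GRAY)
    M=np.float32([[1,0,l[0]],[0,1,l[1]]])
    cc,M=cv2.findTransformECC(g(T),g(W),M,cv2.MOTION_TRANSLATION,(3,100,1e-5),None,3)
    return M[:,2]-pad,cc
rd=lambda n:cv2.imread('pics/'+n)[:,:,::-1].copy()
if __name__=='__main__':
    s=capture('scene');t=capture('top'); save(t['pixels'],'top11.png')
    pj=cen+by*.15; X0=np.array([pj[0],pj[1],.087+.050])
    J={}
    def jac(c,X): 
        b=proj(c,[X])[0]; return np.array([proj(c,[X+np.r_[by,0]*.001])[0]-b, proj(c,[X+[0,0,.001]])[0]-b]).T
    Js,Jt=jac(s,X0),jac(t,X0+[0,0,.018])
    for n in ('scene0.png','scene9.png','scene10.png'):
        A=rd('scene1.png'); B=rd(n); d,cc=shift(A,B,(364,174,383,190)); print(n,d,cc,'dy,dz mm',np.linalg.solve(Js,d))
    ds,_=shift(rd('scene1.png'),s['pixels'],(364,174,383,190)); dt,cc=shift(rd('top0.png'),t['pixels'],(216,230,239,251))
    dpt,cp=shift(rd('top0.png'),t['pixels'],(310,226,327,264))
    print('now',ds,dt,cc,'joint',np.linalg.lstsq(np.vstack([Js,Jt]),np.r_[ds,dt],rcond=None)[0],'s only',np.linalg.solve(Js,ds)); print('pan top shift',dpt,cp)
    print(Js,Jt)
    # red pointer
    for nm,im in (('stop',rd('scene1.png')),('9',rd('scene9.png')),('now',s['pixels'])):
        f=im.astype(float); w=np.clip(f[...,0]-np.maximum(f[...,1],f[...,2])-12,0,None)[200:235,360:376]
        ys,xs=np.mgrid[200:235,360:376]; gw=np.clip(f[...,1]-np.maximum(f[...,0],f[...,2])-5,0,None)[200:235,360:376]
        for lo,hi in ((203,210),(210,218),(218,226)):
            k=slice(lo-200,hi-200); print(nm,lo,'red',round((w[k]*xs[k]).sum()/(w[k].sum()+1e-9),2),'green',round((gw[k]*xs[k]).sum()/(gw[k].sum()+1e-9),2))
    crop(s,345,185,385,240,'p1.png',10); crop(t,255,210,305,240,'p2.png',14)
E
python3 tilt2.py
```

```text
scene0.png [-0.17902708 -0.00067139] 0.9943091514124069 dy,dz mm [-1.16921556  0.88557674]
scene9.png [ 0.5268793 -3.2927465] 0.9953969331691901 dy,dz mm [ 0.37887103 14.24165447]
scene10.png [ 0.62233734 -3.8855472 ] 0.9949146672655657 dy,dz mm [ 0.4510145  16.80264174]
now [ 0.6101303 -3.902121 ] [-1.2959151  -0.43091393] 0.9951208514694838 joint [ 0.60734083 16.7436453 ] s only [ 0.35592968 16.9475435 ]
pan top shift [-2.7981038 -1.5897956] 0.7295498201677314
[[ 0.17756043  0.03227201]
 [-0.17109577 -0.22665367]] [[-0.3609593  -0.06317999]
 [-0.0225568  -0.02646626]]
stop 203 red 369.76 green 365.2
stop 210 red 368.37 green 364.6
stop 218 red 366.51 green 0.0
9 203 red 368.03 green 365.21
9 210 red 367.12 green 364.59
9 218 red 365.97 green 0.0
now 203 red 367.91 green 365.23
now 210 red 366.99 green 364.37
now 218 red 365.89 green 0.0
```

View pics/p1.png

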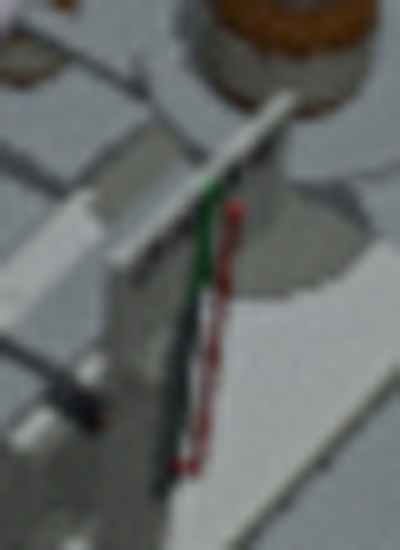

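View pics/p2.png

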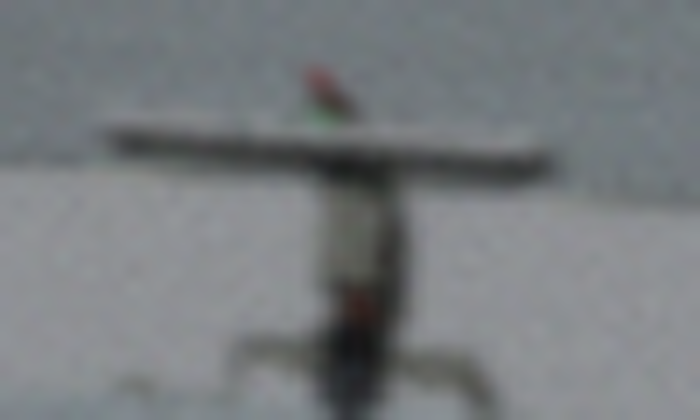

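Run:
```python
from h import *
from tilt2 import *
import pickle
t,s=pickle.load(open('c1.pkl','rb'))
pw=cen-by*.15; X=np.array([pw[0],pw[1],.123])
b=proj(s,[X])[0]; J=np.array([proj(s,[X+np.r_[by,0]*.001])[0]-b, proj(s,[X-[0,0,.001]])[0]-b]).T
A=rd('scene7.png')
for n in('scene9.png','scene10.png'):
    for box in ((308,238,328,250),(309,240,327,249)):
        d,cc=shift(A,rd(n),box); print(n,d,cc,np.linalg.solve(J,d),'col-free dz',d[1]/J[1,1])
    # pan rim row gradient profile columns 300..312 & 322..334
    out=[]
    for c in list(range(303,311))+list(range(322,330)):
        pa,pb=[im[240:272,c].astype(float).sum(1) for im in (A,rd(n))]
        q=np.linspace(-1,6,141); y=np.arange(6,26); 
        e=[np.abs(np.interp(y,np.arange(32)+k,pa)-pb[6:26]).sum() for k in q]; out.append(q[int(np.argmin(e))])
    print(np.median(out),out, J[1,1])
```

```text
scene9.png [-0.11729145  3.2759066 ] 0.9022146598200315 [-0.62817679 14.73809107] col-free dz 15.366050595085305
scene9.png [-0.01809835  3.0256834 ] 0.9646085359398634 [-0.17256037 14.01984679] col-free dz 14.19234748125064
3.0 [np.float64(2.6500000000000004), np.float64(3.1500000000000004), np.float64(3.05), np.float64(2.95), np.float64(3.3), np.float64(3.1500000000000004), np.float64(3.1000000000000005), np.float64(3.05), np.float64(2.85), np.float64(2.8000000000000003), np.float64(2.3000000000000003), np.float64(2.75), np.float64(2.95), np.float64(2.95), np.float64(3.55), np.float64(3.5)] 0.21319118680065685
scene10.png [-0.15687943  3.800291  ] 0.893512976174467 [-0.82275319 17.00327324] col-free dz 17.825741853741857
scene10.png [-0.08781719  3.6156197 ] 0.9571936444348669 [-0.50522088 16.45447134] col-free dz 16.959517481389096
3.5500000000000003 [np.float64(3.25), np.float64(3.25), np.float64(3.6500000000000004), np.float64(3.4000000000000004), np.float64(3.6500000000000004), np.float64(3.8500000000000005), np.float64(4.050000000000001), np.float64(3.9000000000000004), np.float64(3.5), np.float64(3.45), np.float64(3.2), np.float64(3.3500000000000005), np.float64(3.6000000000000005), np.float64(3.45), np.float64(3.6000000000000005), np.float64(3.6500000000000004)] 0.21319118680065685
```

Independent pan measurements agree: both pans have moved 16.5–17 mm of the 18 mm to level, giving a tilt of about +0.009 rad. That is inside tolerance and the arm is clear, so I'll hand in.

Run:
```python
from h import *
print(get_time_s(),get_tool_pos()); hand_in()
```

```text
53.35 [ 0.4201316  -0.19961062  0.25003854]
the job is handed in; nothing more can be done
```

I threaded both ring weights over the post of the empty pan, pushed the blue rider to about 56 mm, and handed the job in at 53.4 s. The jar weighs roughly 375–380 g. I left it on its pan and did not touch the other things on the table.

- **Was the 100 g weight needed:** Yes. With only the 200 g ring on and the rider near 95 mm, the beam was still held at the jar's stop.
- **Threading:** The last pictures show both rings lying flat on the pan with the post through them.
- **Level:** The last pictures put the beam at about +0.009 rad (jar side slightly heavy). Both pans had moved 16.5–17 mm of the 18 mm to level, which is inside the 0.02 limit but not dead level.
- **Arm and forces:** The arm stood clear at hand-in. No force guard tripped at the balance, and the wrist-force readings printed there stayed under about 3 N.
- **Disagreements:**
  - My first, rougher tilt estimate, made before the final push, was uncertain between 0.027 and 0.037 rad.
  - The final push moved the rider about 4 mm instead of the 8 mm I intended; the tilt change matched 4 mm.
  - I could not read the pointer against the green stripe directly, because the camera's angle offsets the two, so I judged level from pan heights.

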